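# Turn the spot plate over with the spatula

## Robot

A 6-joint arm with a two-finger parallel gripper is mounted at the origin on the work surface; the furniture and walls round the work are solid. World frame = base frame: x ahead of the robot, y to its left, z up, the work surface at z = 0. Lengths are in m, angles in rad, forces in N, time in s.
With the tool pointing down it reaches from about 0.35 to 0.775 m from the base axis. Payload 5.5 kg.
Tool frame: the origin (TCP) lies where the fingers leave the gripper's body, on its centre line; the fingertips stand env.tip_reach ahead of it and the grasp point (between the pads) lies 54 mm ahead of it (env.tip_reach is the distance from the TCP to the fingertips, in m); z points along the fingers, y is the line along which they close (so a half turn about z gives the same grasp; the last joint's range is limited). The gripper opens to 85 mm and grips with 20 to 120 N. Pads are 22 mm wide; open, the fingers measure 114 mm over their backs; the gripper's body (76 mm by 85 mm) begins 54 mm behind the grasp point. The pads swing forward as they close: fully open they stand 13 mm farther back than shut.
Start: joints at [-1.465, 0.313, 0.046, 1.304, 0, 1.431], TCP at [0.14, -0.558, 0.304] pointing down, gripper open.
Joint ranges: [-2.76, 2.76], [-0.86, 1.69], [-1.03, 1.26], [-2.2, 2.34], [-1.47, 1.5], [-3.14, 3.14]. Speed limits (rad/s): [2.57, 2.57, 3.14, 3.14, 3.14, 3.14].

## Interface

Orientations are given as a unit quaternion [w, x, y, z].
In Python, from workcell import status, optics, hand_in, env gives the robot as it stands.
- The arm moves only by the shell command python3 -m handwheel 'ROWS' [FORCE]. ROWS is a JSON object whose one key "deltas" holds a list of rows, each a list of 5 numbers: the opening, from -1 (shut) to 1 (fully open), then the shift along the tool's x, y, z in units of 40 mm (1.0 is 40 mm), then the turn about the tool's z in units of 10 degrees (1.0 is 10 degrees). In form: {"deltas": [[jaw, x, y, z, roll], ...]}. A call has 1 to 20 rows; each row shifts and turns the commanded pose from where the row before left it, along the tool's axes as they then stand; what a row does not reach is not made up. A row lasts 1/8 s, in which the tool goes at most 62.5 mm and 10.7 degrees, less where a joint would pass 70% of its speed; a pose out of reach is approached as far as the arm can. A call is refused whole if a number of a shift passes 1 or a number of a turn 1, either way. A call with a gripper value outside its range is refused whole. The fingers move at their own pace and stop on an object; FORCE is the grip in N (left out, the last holds). Time passes only in rows, so rows that do not move let the fingers close. It gives the time, the measured TCP pose, the force, the opening and the grip force at its end, in the units of the state.
- status.get_state(): the state, without advancing time (a new reading comes with each control period).
- optics.read_camera(name): name is "scene" or "top"; returns a dict with "frame" (384x512x3 uint8, red, green, blue), "depth" (384x512 float32, m along the optical axis (not along the pixel's ray), 0 where there is no reading), "vfov" (degrees; the focal length in pixels is half the picture's height over the tangent of half this angle, whatever the lens; pixels are square), "cx", "cy" (the principal point, pixels), "k1" (the pictures are not rectified: a ray, as slopes to the right and down, at radius r is drawn at 1 + k1 r^2 times it, then the intrinsics apply), "origin" and "attitude" of the camera in the world. Camera axes: x right, y down, z forward; pixel columns grow to the right and rows downward; lengths in m; the calibration is good to about 2 mm. A picture is of the moment at which its call begins.
- hand_in(): hands the job in; it is judged then, once.
The state is a dict: "clock": time; "joint_pos": joint angles; "qvel": joint speeds; "tau": joint torques, N m; "tcp_pos": TCP position; "orientation": TCP orientation; "wrist_force": force on the tool from outside, world axes, zero at the start; "ft_torque": the same for the moment, N m; "finger_gap": finger opening in m; "grip_force": force on a finger pad.
Only numpy, scipy, OpenCV 4.12 (cv2) and the standard library are available. Lean on these libraries where they do the work, as an engineer would, in place of code of your own. Each camera call takes 0.05 s, during which the arm holds its last target. There are 200 camera calls.

## Task

Pick up the spatula, slide the long side of its blade down the gentle slope of the draining cradle, lightly pressed on the slope, into the rebate under the spot plate until it rests snugly against the plate's foot, then with a turn of the wrist lever the plate up and over the valley so that it drops, wells down, on the steep slope. Feel your way with only a few newtons on cradle and plate, pause a moment once the blade is home (still touching slope and foot), do not touch the plate with the gripper, and leave the bystanders alone. Then lay the spatula flat on the bench and let go.

Things in the scene. Friction and masses are not known exactly. Their poses are not given: they have to be found in the camera images.
- cradle: Grey plastic draining cradle, fixed to the bench: two sloping boards 64 mm wide (x) that meet in a valley. Origin on the bench under the middle of the valley; x along the valley. -y side: gentle slope, 15 degrees, 98 mm long, outer end 50 mm above the bench; +y side: steep slope, 35 degrees, 72 mm long. No walls at the x ends. Rigid.
- valley (a point): Middle of the cradle's valley line, on the surface, 25 mm above the bench; axes as the cradle's.
- spot_plate: White ceramic spot plate 70 x 70 x 10 mm, 0.2 to 0.33 kg, loose. Nine shallow wells on its +z face, up at the start. Origin: centre of its underside. Rebated all round below: a lip 8 mm wide (z 3.5 to 10 mm) overhangs a square foot of 54 mm (z 0 to 3.5 mm). At first the foot lies on the gentle slope, x and y within 2 degrees of the cradle's, the +y edge down at the valley.
- rebate (a point): Middle of the plate's -y rebate, the uppermost at the start: on the foot's -y side, at (0, -27, 0) mm in the plate's frame, about 60 mm up the slope from the valley. Here a gap 3.5 mm high, 8 mm deep opens towards -y; a blade pushed in stops against the foot. As the plate stands up, its lower edge settles into the valley: upright, the rebate is 62 to 64 mm from the valley line.
- spatula: Bench spatula, loose, 192 mm long, 0.12 kg, lying flat. Origin on its underside below the grip point; +x to the blade, +z up. Grey handle 20 mm wide (y), z 0 to 22 mm, x -57 to 43 mm; steel neck 5 mm thick; flat steel blade x 62 to 135 mm, y -22.5 to 22.5 mm, z 0 to 2 mm. All undersides lie in the plane z = 0. Grip it from above across the handle at the origin.
- blade_edge (a point): Middle of the long +y edge of the blade, at its underside: (103, 22.5, 0) mm in the spatula's frame; axes as the spatula's. This edge goes into the rebate.
- waste_beaker: Bystander: clear beaker 76 mm across, 88 mm high, loose. Origin at the centre of its foot.
- petri_dish: Bystander: round shallow dish 63 mm across, 16 mm high, loose. Origin at the centre of its foot.
- marker: Bystander: marker pen 131 mm long, 13 mm thick, lying loose. Origin at its middle, long axis y.
There are look-alikes about, which are no part of the job. Of the things that look like the spatula, the larger one is meant.

How it is judged:
On the way, in this order (a step that is already met when the one before it is completed fails the run):
1. the blade is home in the rebate: lightly on the slope and butted against the plate, both felt at once (contact force between spatula and cradle above 0.8 N and contact force between spatula and spot_plate above 0.8 N and distance between blade_edge and rebate below 0.012 m and angle between spot_plate's own z axis and vertical below 0.4 rad), for 0.2 s.
2. the spatula's blade levers the plate up by its rebate, in contact (angle between spot_plate's own z axis and vertical between 0.7 and 1.6 rad and contact force between spatula and spot_plate above 0.1 N), for 0.05 s.
3. the plate has gone over, wells down (angle between spot_plate's own z axis and vertical above 2.4 rad), for 0.2 s.
At the end, for the whole second after the job is handed in: The spot plate lies at rest, wells down, on the steep slope (within 7 degrees), its underside's centre within 25 mm of mid-valley along it and 10 to 50 mm from it on the steep side, turned under 14 degrees; the spatula lies flat and right way up on the bench, at rest, clear of the plate (angle between spot_plate's own z axis and vertical between 2.4 and 2.68 rad and x of spot_plate in the frame of valley between -0.025 and 0.025 m and y of spot_plate in the frame of valley between 0.01 and 0.05 m and angle between the x axis of spot_plate and the x axis of cradle, either way round below 0.25 rad and linear speed of each of spot_plate, spatula below 0.02 m/s and contact force between spot_plate and spatula below 0.05 N and angle between spatula's own z axis and vertical below 0.08 rad and height (world z) of spatula between -0.004 and 0.006 m); the robot touches nothing.
It fails at once if the spatula is forced against the cradle (over 6 N) (contact force between spatula and cradle above 6 N).
It fails at once if the spatula is forced against the plate (over 6 N) (contact force between spatula and spot_plate above 6 N).
It fails at once if the gripper or arm touches the plate (contact force between any of the fingers, the arm and spot_plate above 0.3 N).
It fails at once if a bystander is disturbed (moved over 30 mm) (distance of any of waste_beaker, petri_dish, marker from where it was at the start of the episode above 0.03 m).
It also fails if it takes over 72 s, if anything falls off the work surface, if the arm or the gripper's body presses on something with over 40 N, if the wrist force passes 120 N, or if a joint passes its speed limit or range.

## Working session

There is one attempt and no reset: what is moved stays moved. The work goes in short steps, Python scripts to look and compute and a shell command to move; the robot and the scene stay as the last step left them, time stands still between calls to the robot, and variables do not carry over. Pictures are saved under pics/ and viewed, at most 10 in all, crops included, and the job is handed in when it is done.

```bash
ls; mkdir -p pics
cat > h.py <<'E'
import numpy as np, cv2
from scipy.spatial.transform import Rotation as R
from workcell import status, optics, env
def q2R(q): return R.from_quat([q[1],q[2],q[3],q[0]]).as_matrix()
def cam(n):
    c=optics.read_camera(n); c['f']=192/np.tan(np.radians(c['vfov'])/2)
    a=np.array(c['attitude']); c['R']=a if a.shape==(3,3) else q2R(a); return c
def rays(c,uv):
    K=np.array([[c['f'],0,c['cx']],[0,c['f'],c['cy']],[0,0,1.]])
    p=cv2.undistortPoints(np.array(uv,float).reshape(-1,1,2),K,np.array([c['k1'],0,0,0.]))[:,0]
    return np.c_[p,np.ones(len(p))]
def plane(c,uv,z):
    d=rays(c,uv)@c['R'].T; o=np.array(c['origin']); return o+d*((z-o[2])/d[:,2])[:,None]
def deep(c,uv):
    uv=np.array(uv).reshape(-1,2); dd=c['depth'][uv[:,1].astype(int),uv[:,0].astype(int)]
    return np.array(c['origin'])+(rays(c,uv)*dd[:,None])@c['R'].T
E
python3 - <<'E'
from h import *
for n in ['scene','top']:
    c=cam(n); print(n,c['origin'],c['attitude'],c['vfov'],c['cx'],c['cy'],c['k1'])
    cv2.imwrite(f'pics/{n}0.png',cv2.resize(c['frame'][:,:,::-1],(800,600),interpolation=cv2.INTER_CUBIC))
    np.savez(f'{n}0.npz',**{k:v for k,v in c.items()})
print(status.get_state(),env.tip_reach)
E
```

```text
pics
scene [ 0.09279547 -0.46316118  0.71924364] [-0.35088759  0.8936289  -0.25957939  0.10451718] 55.76226450909329 251.56198468027165 188.49211998693536 0.0035406075553156393
top [0.3567829  0.04286196 0.92731446] [-0.03775513  0.70692152 -0.70566395  0.02957894] 49.9797595582849 261.99125287211024 196.8346292554183 -0.09400324325035798
{'clock': 0.1, 'joint_pos': array([-1.46462542e+00,  3.13929430e-01,  4.50519236e-02,  1.30361381e+00,
       -1.13631257e-05,  1.43122649e+00]), 'qvel': array([-7.47429117e-05, -1.41957819e-03,  1.63182076e-03,  1.14837249e-03,
       -1.60076827e-03, -9.04199853e-04]), 'tau': array([ 1.84470497e-03, -4.81722593e+01,  2.99245584e+01,  1.27307742e-02,
       -8.20181708e-05, -3.14352043e-06]), 'tcp_pos': array([ 0.13984953, -0.55736321,  0.30307897]), 'orientation': array([-8.47470529e-04,  9.92460571e-01,  1.22561403e-01,  8.47126857e-06]), 'wrist_force': array([ 0.45665853, -0.01368161,  0.71498629]), 'ft_torque': array([ 0.00101449, -0.03612864, -0.03566691]), 'grip_force': 0.0, 'finger_gap': 0.08537023798419799} 0.0726
```

View pics/top0.png

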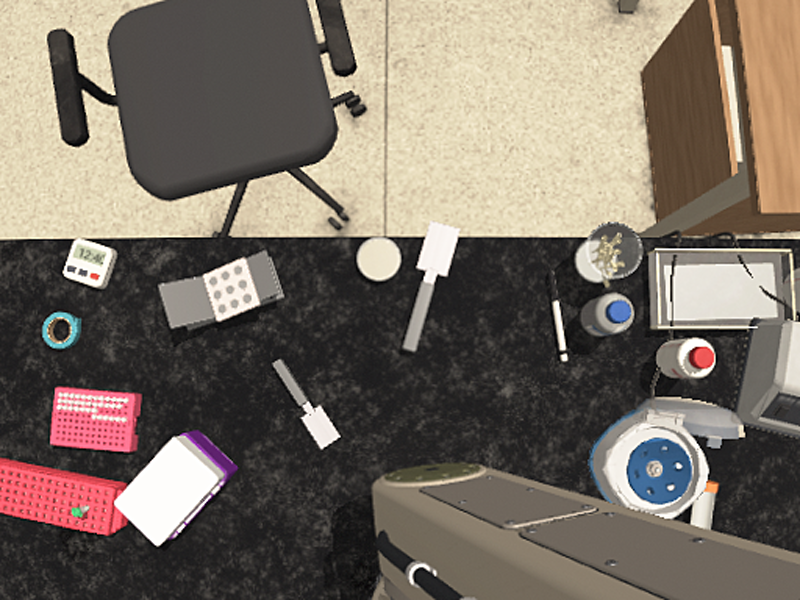

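View pics/scene0.png

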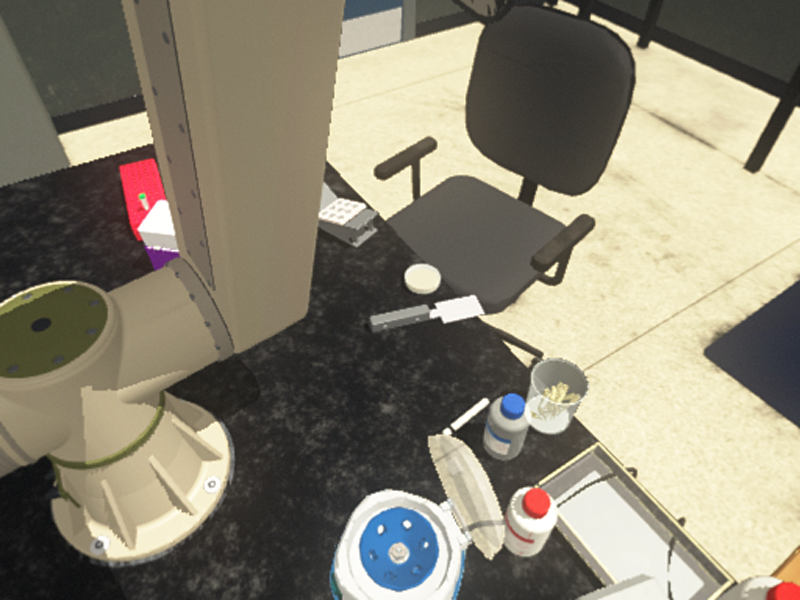

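The larger spatula is at about (432,285) in the 800×600 top view: blade (438,250), handle (418,315). The look-alike is the smaller one at (307,405). The cradle is at (220,290), with the plate on its right-hand, gentle slope. The bystanders are the dish (378,258), the beaker (608,252) and the marker (560,330).

Run:
```python
from h import *
c=dict(np.load('top0.npz',allow_pickle=True)); c={k:(v.item() if v.ndim==0 else v) for k,v in c.items()}
vv,uu=np.mgrid[0:384,0:512]
P=deep(c,np.c_[uu.ravel(),vv.ravel()]).reshape(384,512,3); np.save('P.npy',P)
b=P[200:260,220:260].reshape(-1,3); print('bench z',np.median(b[:,2]),b[:,2].std())
hsv=cv2.cvtColor(c['frame'],cv2.COLOR_RGB2HSV)
def comp(m,lo,hi):
    s=np.zeros_like(m);s[lo[1]:hi[1],lo[0]:hi[0]]=m[lo[1]:hi[1],lo[0]:hi[0]]
    n,l,st,_=cv2.connectedComponentsWithStats(s); return l==1+np.argmax(st[1:,4])
V=hsv[...,2]; 
# spatula: region px512
br=((V>75)).astype(np.uint8)
for nm,lo,hi,thr in [('spat',(245,140),(300,232),75),('blade',(245,140),(300,232),190),('small',(170,225),(222,292),75),('cradle',(95,150),(190,215),75),('plate',(95,150),(190,215),205)]:
    m=comp((V>thr).astype(np.uint8),lo,hi); m=cv2.morphologyEx(m.astype(np.uint8),cv2.MORPH_CLOSE,np.ones((5,5)))
    cn=max(cv2.findContours(m,cv2.RETR_EXTERNAL,cv2.CHAIN_APPROX_NONE)[0],key=cv2.contourArea)
    bx=cv2.boxPoints(cv2.minAreaRect(cn)); z={'spat':.01,'blade':.002,'small':.01,'cradle':.045,'plate':.045}[nm]
    W=plane(c,bx,z); print(nm,bx.round(1).tolist(),W[:,:2].round(4).tolist(),np.linalg.norm(np.diff(W,axis=0),axis=1).round(4), 'depth z pct',np.percentile(P[m>0][:,2],[5,50,95]).round(4))
f=c['frame'][:,:,::-1]; cv2.imwrite('pics/crop.png',np.hstack([cv2.resize(f[145:225,95:195],(500,400),interpolation=cv2.INTER_CUBIC),cv2.resize(f[135:235,240:310],(280,400),interpolation=cv2.INTER_CUBIC)]))
```

```text
bench z -0.00013205632677776302 0.05350731725001696
spat [[245.0, 140.0], [299.0, 140.0], [299.0, 224.0], [245.0, 224.0]] [[0.5741, 0.0925], [0.5742, -0.0302], [0.3839, -0.0288], [0.3837, 0.0913]] [0.1227 0.1903 0.1201] depth z pct [-0.8651  0.0024  0.0229]
blade [[247.0, 140.0], [299.0, 140.0], [299.0, 182.0], [247.0, 182.0]] [[0.576, 0.0883], [0.5761, -0.0308], [0.479, -0.03], [0.4789, 0.0877]] [0.1191 0.097  0.1178] depth z pct [-8.664e-01  6.000e-04  5.000e-03]
small [[170.3000030517578, 234.3000030517578], [183.5, 225.8000030517578], [218.10000610351562, 279.20001220703125], [204.89999389648438, 287.70001220703125]] [[0.36, 0.2583], [0.3792, 0.2289], [0.2616, 0.1502], [0.2426, 0.1792]] [0.0351 0.1415 0.0347] depth z pct [-0.0013  0.0024  0.0176]
cradle [[99.5, 182.10000610351562], [171.39999389648438, 158.60000610351562], [182.1999969482422, 191.5], [110.30000305175781, 215.0]] [[0.4732, 0.4112], [0.5248, 0.2516], [0.4524, 0.2262], [0.4008, 0.3839]] [0.1677 0.0768 0.166 ] depth z pct [0.004  0.0451 0.0621]
plate [[128.3000030517578, 173.89999389648438], [156.5, 164.5], [166.8000030517578, 195.39999389648438], [138.60000610351562, 204.8000030517578]] [[0.4913, 0.3467], [0.5119, 0.2843], [0.444, 0.2597], [0.4234, 0.3214]] [0.0657 0.0723 0.0651] depth z pct [0.0338 0.044  0.0523]
```

View pics/crop.png

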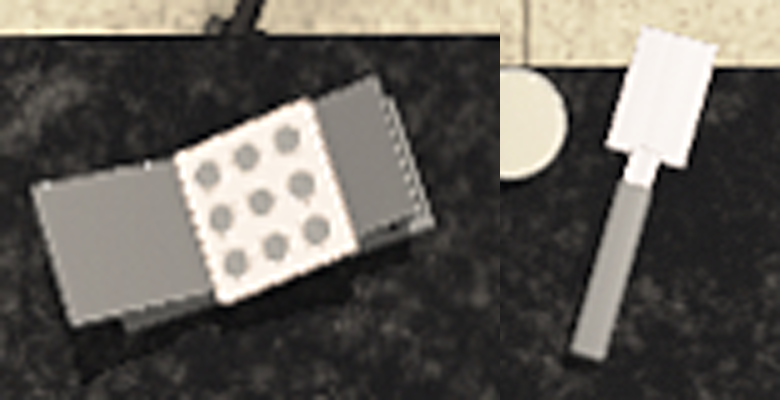

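The left crop shows the plate on the short-overhang (gentle) side, with the gentle slope's outer end at right. The right crop shows the chosen large spatula, its blade tip hanging slightly past the bench edge. Next I'll fit both from the depth data.

Run:
```python
from h import *
P=np.load('P.npy'); c=np.load('top0.npz',allow_pickle=True); f=c['frame']; V=f.max(2)
def reg(lo,hi):
    m=np.zeros((384,512),bool); m[lo[1]:hi[1],lo[0]:hi[0]]=1; return m
r=reg((245,135),(300,235))
h=P[r&(P[...,2]>.015)&(P[...,2]<.03)]
def rect(p): 
    (a,b),(w,hh),t=cv2.minAreaRect((p[:,:2]*1000).astype(np.float32)); return a,b,w,hh,t
print('handle',len(h),np.median(h[:,2]),rect(h)); 
bl=P[r&(V>215)&(abs(P[...,2])<.012)]; print('blade',len(bl),np.median(bl[:,2]),rect(bl))
hc=h[:,:2].mean(0); bc=bl[:,:2].mean(0); print(hc,bc)
r=reg((95,150),(190,218))
W=r&(V>200)&(P[...,2]>.02); p=P[W]; print('plate',len(p),rect(p))
def fit(p):
    for _ in range(4):
        m=p.mean(0); n=np.linalg.svd(p-m)[2][2]; n*=np.sign(n[2]); d=(p-m)@n; p=p[abs(d)<.002]
    return n,m,len(p),d.std()
n,m,k,s=fit(p); print('plate pl',n,m,k,s,'tilt',np.degrees(np.arccos(n[2])),'dir',np.degrees(np.arctan2(n[1],n[0])))
G=r&(V<190)&(V>90)&(P[...,2]>.02)
G=cv2.erode(G.astype(np.uint8),np.ones((3,3)))>0
uu=np.mgrid[0:384,0:512][1]; vv=np.mgrid[0:384,0:512][0]
for nm,M in [('left',G&(uu<135)&(vv<205)),('right',G&(uu>155)&(vv<192))]:
    q=P[M]; n,m,k,s=fit(q); print(nm,len(q),n,m,k,s,'tilt',np.degrees(np.arccos(n[2])),'dir',np.degrees(np.arctan2(n[1],n[0])),'rect',rect(q),'z',q[:,2].min(),q[:,2].max())
    globals()[nm]=(n,m)
(n1,m1),(n2,m2)=left,right
d=np.cross(n1,n2); d/=np.linalg.norm(d); d*=np.sign(d[0])
x=np.linalg.lstsq(np.array([n1,n2,[0,1,0]]),np.array([n1@m1,n2@m2,.32]),rcond=None)[0]
print('valley dir',d,np.degrees(np.arctan2(d[1],d[0])),'pt',x)
np.savez('cr.npz',d=d,x=x)
```

```text
handle 578 0.020663145242129144 (469.9803771972656, 53.69835662841797, 169.56942749023438, 63.49860763549805, 15.17414665222168)
blade 679 0.002203164017941517 (532.1923828125, 37.31273651123047, 91.98072814941406, 90.30952453613281, 73.26433563232422)
[0.45751665 0.0548532 ] [0.53033315 0.01388705]
plate 740 (413.9158630371094, 219.15744018554688, 359.11224365234375, 91.7359619140625, 57.71390914916992)
plate pl [0.04836754 0.70168098 0.71084765] [0.46374088 0.30344009 0.04372164] 57 0.0007864277754229756 tilt 44.69607576688391 dir 86.0567844332698
left 651 [ 0.76481007 -0.52883913  0.36796023] [0.45085057 0.36576733 0.04878452] 61 0.0008342781463591473 tilt 68.41012591878386 dir -34.6624882655486 rect (423.2026672363281, 216.75698852539062, 366.9453125, 62.89207077026367, 78.82109832763672) z 0.02921087721751736 0.9273144571438648
right 316 [-0.08749867  0.24278017  0.9661272 ] [0.48669675 0.2581344  0.04652872] 265 0.0009684077687469444 tilt 14.955355419148896 dir 109.81930873360372 rect (483.8565979003906, 265.7420654296875, 57.13787841796875, 46.02504348754883, 16.724437713623047) z 0.03963161121777137 0.05332070906012054
valley dir [ 0.60811185  0.78118729 -0.14123172] 52.101181349182475 pt [0.43022936 0.32       0.02586834]
```

```bash
python3 -m handwheel '{"deltas":[[-0.1,0,0,0,0]]}' 40
```

```text
clock: 0.22
tcp_pos: [0.1399, -0.5575, 0.3034]
orientation: [-0.0, 0.992, 0.123, -0.0]
wrist_force: [-0.3, -0.0, -0.3]
finger_gap: 0.0698
grip_force: 0.0
```

```bash
cat > fit.py <<'E'
from h import *
def fit(p,t=.004):
    m=np.median(p,0); n=None; q=p
    best=0; rng=np.random.default_rng(0)
    for _ in range(300):
        a=p[rng.choice(len(p),3,False)]; v=np.cross(a[1]-a[0],a[2]-a[0]); l=np.linalg.norm(v)
        if l<1e-5: continue
        i=abs((p-a[0])@(v/l))<.002
        if i.sum()>best: best=i.sum(); q=p[i]
    m=q.mean(0); n=np.linalg.svd(q-m)[2][2]; n*=np.sign(n[2])
    return n,m,q
def rect(p): 
    (a,b),(w,hh),t=cv2.minAreaRect((p[:,:2]*1000).astype(np.float32)); return np.round([a,b,w,hh,t],1)
E
python3 - <<'E'
from fit import *
P=np.load('P.npy'); P[P[...,2]>.5]=np.nan; c=np.load('top0.npz',allow_pickle=True); f=c['frame']; V=f.max(2)
def reg(lo,hi):
    m=np.zeros((384,512),bool); m[lo[1]:hi[1],lo[0]:hi[0]]=1; return m
h=P[reg((250,172),(300,235))&(P[...,2]>.017)&(P[...,2]<.03)]; print('handle',len(h),h.mean(0),rect(h))
bl=P[reg((262,142),(300,182))&(V>200)&(P[...,2]>-.012)&(P[...,2]<.01)]; print('blade',len(bl),bl.mean(0),rect(bl))
a=h[:,:2]-h[:,:2].mean(0); v=np.linalg.svd(a)[2][0]; v*=np.sign(v[0]); print('handle dir',np.degrees(np.arctan2(v[1],v[0])))
r=reg((95,150),(190,218)); ok=P[...,2]>.022
S={}
uu=np.mgrid[0:384,0:512][1]; vv=np.mgrid[0:384,0:512][0]
er=lambda m:cv2.erode(m.astype(np.uint8),np.ones((3,3)))>0
for nm,M in [('plate',r&(V>200)&ok),('left',er(r&(V<190)&(V>90)&ok)&(uu<136)),('right',er(r&(V<190)&(V>90)&ok)&(uu>150))]:
    n,m,q=fit(P[M]); S[nm]=(n,m); print(nm,M.sum(),len(q),n,m,'tilt',np.degrees(np.arccos(n[2])),'dir',np.degrees(np.arctan2(n[1],n[0])),'rect',rect(q),q[:,2].min(),q[:,2].max())
(n1,m1),(n2,m2)=S['left'],S['right']
d=np.cross(n1,n2); d/=np.linalg.norm(d); d*=np.sign(d[0])
x=np.linalg.solve(np.array([n1,n2,d]),np.array([n1@m1,n2@m2,d@S['plate'][1]])); print('valley',d,np.degrees(np.arctan2(d[1],d[0])),x)
E
```

```text
handle 404 [0.43228346 0.04323974 0.02164783] [444.2  45.2 119.   54.5   8.5]
blade 684 [0.53003743 0.01372554 0.00224109] [525.4  14.7  46.   90.   74.9]
handle dir -13.94678564647515
plate 738 579 [-0.09021505  0.2460971   0.96503755] [0.46711482 0.30279458 0.04375021] tilt 15.195399094315752 dir 110.13208532437271 rect [466.5 304.2  68.3  69.2  20.6] 0.03220631159660803 0.053988461769912566
left 672 534 [ 0.19363349 -0.53436898  0.82277327] [0.44794041 0.36391632 0.04842642] tilt 34.63661951052674 dir -70.08155276196895 rect [449.  364.1  57.8  48.7  19.9] 0.02987057721056796 0.06621687063781867
right 321 273 [-0.09760094  0.26123893  0.96032717] [0.48644246 0.25819628 0.04650755] tilt 16.19312137877781 dir 110.48608715123291 rect [486.3 257.9  57.9  28.1  19.8] 0.040655406805960914 0.05198906128552194
valley [0.93917359 0.34343684 0.00202551] 20.086446572037772 [0.45728365 0.32979531 0.02406689]
```

```bash
python3 -m handwheel '{"deltas":[[0.2,0,0,-1,0],[0.2,0,0,-1,0],[0.2,0,0,-1,0],[0.2,0,0,-1,0],[0.2,0,0,-1,0],[0.2,0,0,-1,0],[0.2,0,0,-1,0],[0.2,0,0,-1,0],[0.2,0,0,-1,0]]}'
python3 - <<'E'
from h import *
s=status.get_state(); print(s['joint_pos'].round(3),s['orientation'].round(4))
P=np.load('P.npy'); P[P[...,2]>.5]=np.nan
h=P[172:235,258:300][lambda q:(q[...,2]>.017)&(q[...,2]<.03)] if 0 else P[172:235,258:300].reshape(-1,3)
h=h[(h[:,2]>.017)&(h[:,2]<.03)]
from fit import rect
print(len(h),h.mean(0),rect(h))
E
```

```text
clock: 1.35
tcp_pos: [0.1248, -0.5034, 0.6347]
orientation: [-0.009, 0.992, 0.122, 0.004]
wrist_force: [-0.2, -0.2, -0.3]
finger_gap: 0.0511
grip_force: 0.0
[-1.486  0.516  1.262  2.335  0.007  1.41 ] [-0.0093  0.9924  0.1223  0.004 ]
397 [0.43194981 0.04272859 0.02169984] [432.2  42.8  19.8  99.5  74.1]
```

```bash
python3 -m handwheel '{"deltas":[[0.2,0,0,-1,0],[0.2,0,0,-1,0],[0.2,0,0,-1,0]]}'
python3 - <<'E'
from h import *
s=status.get_state(); print(s['joint_pos'].round(3),s['orientation'].round(4))
E
```

```text
clock: 1.72
tcp_pos: [0.117, -0.468, 0.6776]
orientation: [0.034, 0.992, 0.122, 0.004]
wrist_force: [0.2, 0.7, 0.2]
finger_gap: 0.0512
grip_force: 0.0
[-1.498  0.431  1.265  2.338  0.011  1.399] [0.0337 0.9919 0.1224 0.004 ]
```

```bash
cat > st.py <<'E'
from h import *
s=status.get_state(); M=q2R(s['orientation']); z=M[:,2]
print('t %.2f'%s['clock'],'j',s['joint_pos'].round(3),'tcp',s['tcp_pos'].round(4),'tilt %.2f dir %.1f'%(np.degrees(np.arccos(-z[2])),np.degrees(np.arctan2(z[1],z[0]))),'xhead %.2f'%np.degrees(np.arctan2(M[1,0],M[0,0])),'F',s['wrist_force'].round(2),'T',s['ft_torque'].round(3),'gap %.4f'%s['finger_gap'],'grip %.1f'%s['grip_force'])
E
python3 -m handwheel '{"deltas":[[0.2,1,0,-0.5,0],[0.2,1,0,-0.5,0],[0.2,1,0,-0.5,0],[0.2,0,0,-1,0],[0.2,0,0,-1,0]]}' >/dev/null; python3 st.py
```

```text
t 2.35 j [-1.254e+00  3.450e-01  1.264e+00  2.337e+00 -2.000e-03  1.641e+00] tcp [ 0.2113 -0.389   0.7167] tilt 8.76 dir -72.7 xhead 14.15 F [-0.99 -0.1  -0.  ] T [ 0.123  0.047 -0.038] gap 0.0514 grip 0.0
```

```bash
python3 -m handwheel '{"deltas":[[0.2,0,0,-1,0],[0.2,0,0,-1,0],[0.2,0,0,-1,0],[0.2,0,0,-1,0]]}' >/dev/null; python3 st.py;python3 -m handwheel '{"deltas":[[0.2,0,0,1,0],[0.2,0,0,1,0],[0.2,0,0,1,0],[0.2,0,0,1,0]]}' >/dev/null; python3 st.py
```

```text
t 2.85 j [-1.267  0.238  1.264  2.337  0.004  1.63 ] tcp [ 0.1913 -0.3399  0.7602] tilt 14.86 dir -71.8 xhead 14.19 F [ 0.51 -0.22 -0.56] T [ 0.205 -0.041  0.004] gap 0.0512 grip 0.0
t 3.35 j [-1.265 -0.039  0.397  1.749  0.003  1.631] tcp [ 0.2039 -0.3774  0.6188] tilt 14.81 dir -71.8 xhead 14.23 F [ 0.32 -1.5  -0.09] T [ 0.148  0.047 -0.011] gap 0.0511 grip 0.0
```

```bash
python3 -m handwheel '{"deltas":[[0.2,0,-1,0,0],[0.2,0,-1,0,0],[0.2,0,-1,0,0],[0.2,0,-1,0,0]]}' >/dev/null; python3 st.py
```

```text
t 3.85 j [-1.219 -0.349  0.061  1.724 -0.009  1.676] tcp [ 0.1662 -0.2261  0.579 ] tilt 14.78 dir -71.8 xhead 14.21 F [ 0.34 -0.97  0.71] T [0.237 0.077 0.057] gap 0.0514 grip 0.0
```

```bash
python3 -m handwheel '{"deltas":[[0.2,0,0,-0.1,-1],[0.2,0,0,-0.1,-1],[0.2,0,0,-0.1,-1],[0.2,0,0,-0.1,-1],[0.2,0,0,-0.1,-1],[0.2,0,0,-0.1,-1],[0.2,0,0,-0.1,-1],[0.2,0,0,-0.1,-1],[0.2,0,0,-0.1,-1],[0.2,0,0,-0.1,-1],[0.2,0,0,-0.1,-1],[0.2,0,0,-0.1,-1],[0.2,0,0,-0.1,-1],[0.2,0,0,-0.1,-1],[0.2,0,0,-0.1,-1]]}' >/dev/null; python3 st.py
cat > to.py <<'E'
# python3 to.py X Y Z [heading]: rows/units in current tool axes
import sys; from h import *
s=status.get_state(); M=q2R(s['orientation']); d=np.array([float(a) for a in sys.argv[1:4]])-s['tcp_pos']
print('units total',(M.T@d/.04).round(3),'rows>=',np.ceil(np.abs(M.T@d/.04).max()))
E
python3 to.py .36 0 .6; python3 to.py .36 .15 .6; python3 to.py .15 .38 .6; python3 to.py -.15 .4 .6
```

```text
t 5.72 j [-1.216 -0.303  0.259  1.876 -0.009 -0.946] tcp [ 0.1618 -0.2128  0.6376] tilt 14.78 dir -71.7 xhead 165.31 F [-0.01  0.16  0.41] T [ 0.274  0.093 -0.016] gap 0.0512 grip 0.0
units total [-3.275  6.558  0.015] rows>= 7.0
units total [-2.333 10.072 -0.893] rows>= 11.0
units total [ 4.137 14.005 -2.706] rows>= 15.0
units total [11.444 12.395 -3.427] rows>= 13.0
```

```bash
python3 -m handwheel '{"deltas":[[0.2,-0.47,0.94,0,0],[0.2,-0.47,0.94,0,0],[0.2,-0.47,0.94,0,0],[0.2,-0.47,0.94,0,0],[0.2,-0.47,0.94,0,0],[0.2,-0.47,0.94,0,0],[0.2,-0.47,0.94,0,0],[0.2,0.24,0.88,-0.23,0],[0.2,0.24,0.88,-0.23,0],[0.2,0.24,0.88,-0.23,0],[0.2,0.24,0.88,-0.23,0],[0.2,0.92,0.56,-0.26,0],[0.2,0.92,0.56,-0.26,0],[0.2,0.92,0.56,-0.26,0],[0.2,0.92,0.56,-0.26,0],[0.2,0.92,0.56,-0.26,0],[0.2,0.92,0.56,-0.26,0],[0.2,0.92,0.56,-0.26,0]]}' >/dev/null; python3 st.py; python3 to.py -.12 .42 .64
```

```text
t 7.97 j [ 1.094  0.248  0.688  2.191 -0.183  1.388] tcp [0.1534 0.3808 0.6019] tilt 14.72 dir -71.6 xhead 164.97 F [0.2  0.63 0.15] T [ 0.24  -0.026  0.045] gap 0.0512 grip 0.0
units total [ 6.648 -1.215 -1.704] rows>= 7.0
```

```bash
python3 -m handwheel '{"deltas":[[0.2,0.95,-0.17,-0.24,0],[0.2,0.95,-0.17,-0.24,0],[0.2,0.95,-0.17,-0.24,0],[0.2,0.95,-0.17,-0.24,0],[0.2,0.95,-0.17,-0.24,0],[0.2,0.95,-0.17,-0.24,0],[0.2,0.95,-0.17,-0.24,0],[0.2,0,0,-1,0],[0.2,0,0,-1,0]]}' >/dev/null; python3 st.py
```

```text
t 9.10 j [ 1.681  0.333  0.916  2.337 -0.052  1.961] tcp [-0.1133  0.4038  0.6334] tilt 10.93 dir -67.7 xhead 164.72 F [-0.1   0.28  0.45] T [0.192 0.006 0.026] gap 0.0510 grip 0.0
```

```bash
python3 -m handwheel '{"deltas":[[0.2,1,0.2,-0.6,0],[0.2,1,0.2,-0.6,0],[0.2,0.5,0,-1,0],[0.2,0,0,-1,0]]}' >/dev/null; python3 st.py
```

```text
t 9.60 j [ 1.837  0.4    1.065  2.338 -0.02   2.112] tcp [-0.1916  0.4169  0.641 ] tilt 5.94 dir -63.5 xhead 164.41 F [-0.36 -0.36  0.68] T [0.111 0.014 0.014] gap 0.0512 grip 0.0
```

```bash
python3 -m handwheel '{"deltas":[[0.2,1,0.3,-0.7,0],[0.2,0.8,0.2,-1,0],[0.2,0.5,0,-1,0],[0.2,0,0,-1,0]]}' >/dev/null; python3 st.py
```

```text
t 10.10 j [ 1.945  0.43   1.198  2.338 -0.004  2.219] tcp [-0.2462  0.4108  0.6609] tilt 0.22 dir 34.8 xhead 164.28 F [-0.16 -0.61 -0.17] T [ 0.003 -0.024  0.027] gap 0.0512 grip 0.0
```

```bash
python3 to.py .05 .45 .55;python3 to.py .33 .28 .45; python3 to.py .439 .041 .2
```

```text
units total [-6.856  2.941  2.797] rows>= 7.0
units total [-14.74    0.739   5.31 ] rows>= 15.0
units total [-18.966  -4.293  11.555] rows>= 19.0
```

```bash
python3 -m handwheel '{"deltas":[[0.2,-0.98,0.42,0.4,0],[0.2,-0.98,0.42,0.4,0],[0.2,-0.98,0.42,0.4,0],[0.2,-0.98,0.42,0.4,0],[0.2,-0.98,0.42,0.4,0],[0.2,-0.98,0.42,0.4,0],[0.2,-0.98,0.42,0.4,0],[0.2,-0.985,-0.275,0.31,0],[0.2,-0.985,-0.275,0.31,0],[0.2,-0.985,-0.275,0.31,0],[0.2,-0.985,-0.275,0.31,0],[0.2,-0.985,-0.275,0.31,0],[0.2,-0.985,-0.275,0.31,0],[0.2,-0.985,-0.275,0.31,0],[0.2,-0.985,-0.275,0.31,0]]}' >/dev/null
python3 -m handwheel '{"deltas":[[0.2,-0.6,-0.72,0.89,0],[0.2,-0.6,-0.72,0.89,0],[0.2,-0.6,-0.72,0.89,0],[0.2,-0.6,-0.72,0.89,0],[0.2,-0.6,-0.72,0.89,0],[0.2,-0.6,-0.72,0.89,0],[0.2,-0.6,-0.72,0.89,0],[0.2,0,0,0,0]]}' >/dev/null
python3 st.py;python3 to.py .439 .041 .0755
```

```text
t 12.97 j [-0.096  0.111 -0.474  0.984 -0.     0.184] tcp [0.4359 0.0383 0.2007] tilt 0.10 dir -13.9 xhead 163.97 F [-0.56  0.6  -0.51] T [-0.022  0.02  -0.   ] gap 0.0512 grip 0.0
units total [-0.051  0.086  3.13 ] rows>= 4.0
```

```bash
python3 -m handwheel '{"deltas":[[0.2,-0.05,0.09,0.8,0],[0.2,0,0,0.8,0],[0.2,0,0,0.8,0],[0.2,0,0,0.73,0],[0.2,0,0,0,0],[-0.4,0,0,0,0],[-1,0,0,0,0],[-1,0,0,0,0],[-1,0,0,0,0],[-1,0,0,0,0]]}' 80
python3 st.py
```

```text
clock: 14.22
tcp_pos: [0.4419, 0.0436, 0.0786]
orientation: [0.004, 0.137, 0.991, 0.0]
wrist_force: [-3.4, -0.8, 10.1]
finger_gap: 0.0177
grip_force: 79.2
t 14.22 j [-0.083  0.266 -0.635  0.662  0.     0.192] tcp [0.4419 0.0436 0.0786] tilt 0.41 dir -4.0 xhead 164.23 F [-3.38 -0.84 10.07] T [-0.169  0.421 -0.122] gap 0.0177 grip 79.2
```

```bash
python3 -m handwheel '{"deltas":[[-1,0,0,-0.4,0],[-1,0,0,-1,0],[-1,0,0,-1,0],[-1,0,0,-0.6,0],[-1,0,0,0,0]]}' >/dev/null; python3 st.py
python3 - <<'E'
from fit import *
s=status.get_state(); M=q2R(s['orientation'])
c=cam('top'); vv,uu=np.mgrid[0:384,0:512]; P=deep(c,np.c_[uu.ravel(),vv.ravel()]).reshape(384,512,3); V=c['frame'].max(2)
cv2.imwrite('pics/grasp.png',c['frame'][90:260,180:380,::-1].repeat(3,0).repeat(3,1))
T=(P-s['tcp_pos'])@M  # tool coords
m=(T[...,0]<-.055)&(T[...,0]>-.14)&(abs(T[...,1])<.04)&(T[...,2]>.03)&(T[...,2]<.1)&(V>170)
p=T[m]; print(len(p)); n,mm,q=fit(p); print('blade in tool: normal',n,'centre',q.mean(0),rect(q), 'top z',np.median(q[:,2]))
E
```

```text
t 14.85 j [-0.083  0.119 -0.469  0.973  0.001  0.192] tcp [0.4417 0.0438 0.1991] tilt 0.55 dir -0.8 xhead 164.25 F [ 0.26  0.37 -0.72] T [ 0.012  0.017 -0.004] gap 0.0178 grip 77.9
0
  return _methods._mean(a, axis=axis, dtype=dtype,
  ret = um.true_divide(
Traceback (most recent call last):
  File "fit.py", line 6, in fit
    a=p[rng.choice(len(p),3,False)]; v=np.cross(a[1]-a[0],a[2]-a[0]); l=np.linalg.norm(v)
        ~~~~~~~~~~^^^^^^^^^^^^^^^^
  File "numpy/random/_generator.pyx", line 864, in numpy.random._generator.Generator.choice
ValueError: a must be a positive integer unless no samples are taken
```

View pics/grasp.png

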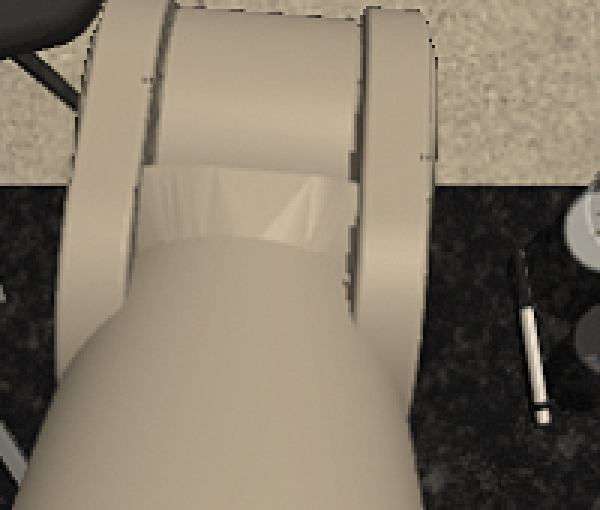

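The arm hides the spatula from the top camera, so I'll use the scene camera.

```bash
cat > spat.py <<'E'
from fit import *
import sys
def measure(save=None):
    s=status.get_state(); M=q2R(s['orientation']); c=cam('scene'); vv,uu=np.mgrid[0:384,0:512]
    P=deep(c,np.c_[uu.ravel(),vv.ravel()]).reshape(384,512,3); V=c['frame'].max(2); T=(P-s['tcp_pos'])@M
    if save: cv2.imwrite(save,cv2.resize(c['frame'][:,:,::-1],(800,600)))
    m=(c['depth']>0)&(T[...,0]<-.05)&(T[...,0]>-.16)&(abs(T[...,1])<.045)&(T[...,2]>.03)&(T[...,2]<.11)
    print('n',m.sum())
    if m.sum()>30:
        n,mm,q=fit(T[m]); print('n in tool',n,'ctr',mm.round(4),'rect(mm)',rect(q),'tool z at ctr %.4f'%mm[2],len(q))
    return T,c
if __name__=='__main__': measure(sys.argv[1] if len(sys.argv)>1 else None)
E
python3 spat.py pics/s1.png
```

```text
n 423
n in tool [ 1.08701170e-02 -1.38017886e-06  9.99940919e-01] ctr [-0.094  -0.0027  0.076 ] rect(mm) [-91.3  -1.8  80.4  47.6   2.2] tool z at ctr 0.0760 376
```

View pics/s1.png

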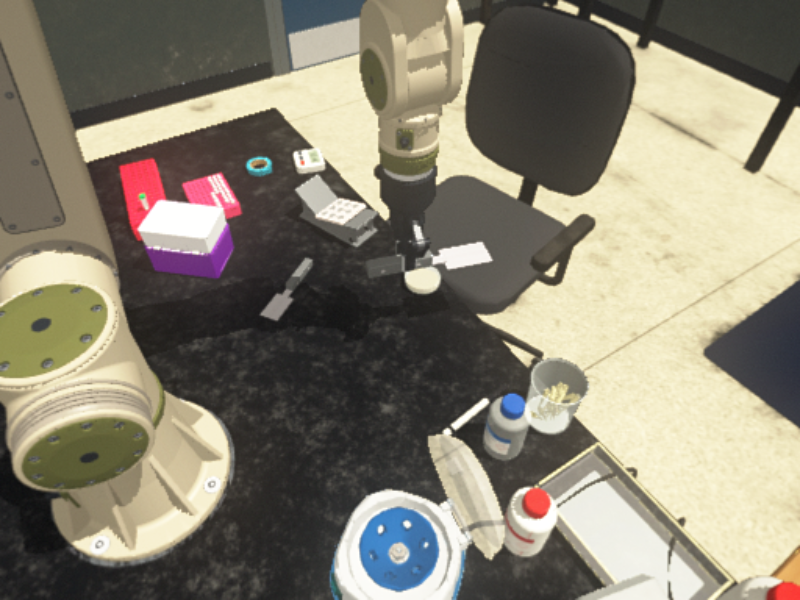

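```bash
python3 to.py .4 -.15 .45;python3 to.py .23 -.39 .62
```

```text
units total [-0.379 -4.927 -6.344] rows>= 7.0
units total [  2.065 -11.849 -10.614] rows>= 12.0
```

```bash
python3 -m handwheel '{"deltas":[[-1,-0.05,-0.7,-0.9,0],[-1,-0.05,-0.7,-0.9,0],[-1,-0.05,-0.7,-0.9,0],[-1,-0.05,-0.7,-0.9,0],[-1,-0.05,-0.7,-0.9,0],[-1,-0.05,-0.7,-0.9,0],[-1,-0.05,-0.7,-0.9,0],[-1,0.35,-0.99,-0.61,0],[-1,0.35,-0.99,-0.61,0],[-1,0.35,-0.99,-0.61,0],[-1,0.35,-0.99,-0.61,0],[-1,0.35,-0.99,-0.61,0],[-1,0.35,-0.99,-0.61,0],[-1,0.35,-0.99,-0.61,0],[-1,0,0,-0.8,-0.9],[-1,0,0,-0.8,-0.9],[-1,0,0,-0.8,-0.9],[-1,0,0,-0.8,-0.9]]}' >/dev/null; python3 st.py
```

```text
t 17.20 j [-1.229  0.323  1.13   2.336  0.006 -1.587] tcp [ 0.2184 -0.3712  0.6915] tilt 2.45 dir -61.8 xhead -159.47 F [ 0.29  0.45 -0.33] T [ 0.136  0.074 -0.012] gap 0.0183 grip 80.5
```

```bash
python3 -m handwheel '{"deltas":[[-1,0,0,-1,0],[-1,0,0,-1,0],[-1,0,0,-1,0],[-1,0,0,-1,0],[-1,0,0,-1,0],[-1,0,0,-1,0],[-1,0,0,-1,0]]}' >/dev/null; python3 st.py
```

```text
t 18.07 j [-1.272  0.134  1.112  2.337  0.021 -1.623] tcp [ 0.1779 -0.29    0.7577] tilt 12.16 dir -67.2 xhead -159.74 F [-0.4  -0.28 -1.76] T [ 0.203  0.132 -0.023] gap 0.0180 grip 80.4
```

```bash
python3 -m handwheel '{"deltas":[[-1,-0.3,0,-1,0],[-1,-0.3,0,-1,0],[-1,0,0,-0.7,0]]}' >/dev/null; python3 st.py
cat > goal.py <<'E'
import sys; from h import *
# goal.py s n x: rows in tool units to put blade edge at: s mm up slope from valley, n mm off slope, x along valley (mm)
a=np.radians(20.2); X=np.array([np.cos(a),np.sin(a),0]);Yh=np.array([-np.sin(a),np.cos(a),0]);Z=np.array([0,0,1.])
V0=.546*X+.154*Yh+.0248*Z
t=np.radians(15); up=-np.cos(t)*Yh+np.sin(t)*Z; nn=np.sin(t)*Yh+np.cos(t)*Z
s=status.get_state(); M=q2R(s['orientation']); E=s['tcp_pos']+M@np.array([-.100,.0215,.078])
d=E-V0; print('E now: s %.1f n %.1f x %.1f mm'%tuple(1000*np.array([d@up,d@nn,d@X])),'axes in slope frame: spat x . up,n = ',(-M[:,0]@up).round(3),(-M[:,0]@nn).round(3),' tool y.n',(M[:,1]@nn).round(3))
for g in sys.argv[1:]:
    S,N,x=[float(v)/1000 for v in g.split(',')]
    G=V0+up*S+nn*N+X*x; print(g,'units',(M.T@(G-E)/.04).round(3),'tcp goal',(s['tcp_pos']+G-E).round(3))
E
python3 goal.py 85,100,0 85,20,0
```

```text
t 18.45 j [-1.196  0.077  1.121  2.337  0.007 -1.55 ] tcp [ 0.1852 -0.2479  0.778 ] tilt 15.89 dir -67.1 xhead -159.57 F [-0.26 -0.42 -1.5 ] T [ 0.326  0.157 -0.024] gap 0.0180 grip 80.4
E now: s 609.9 n 533.9 x -356.8 mm axes in slope frame: spat x . up,n =  -0.001 0.013  tool y.n -0.015
85,100,0 units [-8.786 13.282 10.762] tcp goal [0.384 0.246 0.223]
85,20,0 units [-8.76  13.313 12.762] tcp goal [0.391 0.226 0.146]
```

```bash
python3 to.py .36 -.02 .55; python3 to.py .384 .226 .3
```

```text
units total [-6.013  5.249  4.512] rows>= 7.0
units total [-8.644 12.31   9.037] rows>= 13.0
```

```bash
python3 -m handwheel '{"deltas":[[-1,-0.86,0.75,0.645,0],[-1,-0.86,0.75,0.645,0],[-1,-0.86,0.75,0.645,0],[-1,-0.86,0.75,0.645,0],[-1,-0.86,0.75,0.645,0],[-1,-0.86,0.75,0.645,0],[-1,-0.86,0.75,0.645,0],[-1,-0.33,0.88,0.565,0],[-1,-0.33,0.88,0.565,0],[-1,-0.33,0.88,0.565,0],[-1,-0.33,0.88,0.565,0],[-1,-0.33,0.88,0.565,0],[-1,-0.33,0.88,0.565,0],[-1,-0.33,0.88,0.565,0],[-1,-0.33,0.88,0.565,0],[-1,0,0,0,0]]}' >/dev/null; python3 st.py; python3 goal.py 82,12,0
```

```text
t 20.45 j [ 0.484  0.092 -0.258  1.25  -0.273  0.132] tcp [0.3816 0.2216 0.3019] tilt 15.74 dir -68.2 xhead -159.54 F [ 0.19 -0.61 -0.44] T [0.277 0.174 0.001] gap 0.0184 grip 80.4
E now: s 126.1 n 170.0 x -10.8 mm axes in slope frame: spat x . up,n =  -0.003 0.007  tool y.n -0.013
82,12,0 units [-0.244  1.152  3.938] tcp goal [0.391 0.227 0.138]
```

```bash
python3 -m handwheel '{"deltas":[[-1,-0.06,0.23,0.8,0],[-1,-0.06,0.23,0.8,0],[-1,-0.06,0.23,0.8,0],[-1,-0.06,0.23,0.8,0],[-1,0,0.23,0.7,0],[-1,0,0,0,0]]}' >/dev/null; python3 st.py; python3 goal.py 82,0,0
python3 - <<'E'
from h import *
c=cam('scene'); f=c['frame'][:,:,::-1]; cv2.imwrite('pics/s2.png',cv2.resize(f[90:210,160:320],(800,600),interpolation=cv2.INTER_CUBIC)); np.savez('s2.npz',**c)
E
```

```text
t 21.20 j [ 0.481  0.239 -0.505  0.855 -0.274  0.132] tcp [0.3919 0.2254 0.1413] tilt 15.77 dir -68.1 xhead -159.73 F [-0.46  0.12 -1.35] T [ 0.291  0.164 -0.015] gap 0.0178 grip 80.4
E now: s 84.9 n 15.0 x 0.3 mm axes in slope frame: spat x . up,n =  0.001 0.008  tool y.n -0.013
82,0,0 units [0.01  0.077 0.374] tcp goal [0.392 0.224 0.126]
```

View pics/s2.png

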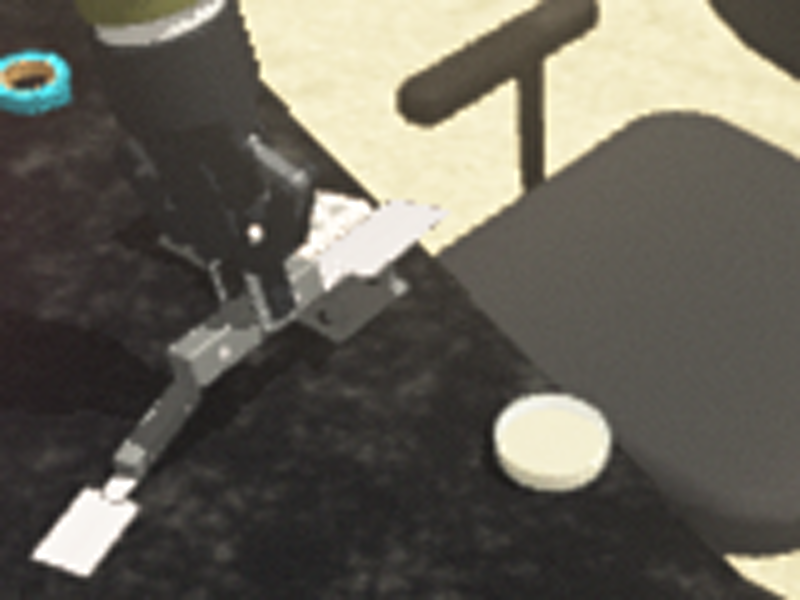

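```bash
python3 -m handwheel '{"deltas":[[-1,0,0.07,0.28,0],[-1,0,0,0,0],[-1,0,0,0,0]]}' >/dev/null; python3 st.py; python3 -m handwheel '{"deltas":[[-1,0,0,0,0]]}' >/dev/null; python3 st.py;  python3 -m handwheel '{"deltas":[[-1,0,0,0.025,0]]}' >/dev/null; python3 st.py; python3 goal.py 82,0,0;  python3 -m handwheel '{"deltas":[[-1,0,0,0.025,0]]}' >/dev/null; python3 st.py
```

```text
t 21.62 j [ 0.482  0.251 -0.517  0.825 -0.274  0.132] tcp [0.3935 0.2265 0.1314] tilt 15.75 dir -67.0 xhead -159.70 F [ 0.53  0.24 -1.04] T [0.314 0.171 0.041] gap 0.0181 grip 80.4
t 21.75 j [ 0.482  0.251 -0.517  0.825 -0.274  0.132] tcp [0.3935 0.2265 0.1313] tilt 15.75 dir -67.0 xhead -159.69 F [ 0.29 -0.71 -1.51] T [0.251 0.156 0.017] gap 0.0182 grip 80.4
t 21.88 j [ 0.481  0.252 -0.519  0.822 -0.274  0.132] tcp [0.3935 0.2263 0.1302] tilt 15.75 dir -67.1 xhead -159.69 F [-0.56  0.03 -0.75] T [0.261 0.147 0.022] gap 0.0182 grip 80.4
E now: s 81.8 n 4.7 x 2.5 mm axes in slope frame: spat x . up,n =  0.001 0.013  tool y.n -0.013
82,0,0 units [ 0.064 -0.004  0.118] tcp goal [0.392 0.224 0.126]
t 22.00 j [ 0.481  0.254 -0.521  0.819 -0.274  0.131] tcp [0.3935 0.2259 0.1289] tilt 15.75 dir -67.2 xhead -159.69 F [ 0.8  -0.32 -1.29] T [0.32  0.141 0.009] gap 0.0176 grip 80.4
```

```bash
cat > f.py <<'E'
from h import *
s=status.get_state(); M=q2R(s['orientation']); 
print('t %.2f'%s['clock'],'F tool',(M.T@s['wrist_force']).round(2),'T',(M.T@s['ft_torque']).round(3),'tcp',s['tcp_pos'].round(4))
E
H='python3 -m handwheel'; python3 f.py
$H '{"deltas":[[-1,0,0,0.025,0]]}' >/dev/null; python3 f.py; $H '{"deltas":[[-1,0,0,0.0125,0]]}' >/dev/null; python3 f.py; $H '{"deltas":[[-1,0,0,0.0125,0]]}' >/dev/null; python3 f.py
```

```text
t 22.00 F tool [-0.62 -0.21  1.41] T [-0.349  0.019 -0.01 ] tcp [0.3935 0.2259 0.1289]
t 22.12 F tool [0.55 0.17 1.5 ] T [-0.262  0.059  0.039] tcp [0.3935 0.2256 0.1279]
t 22.25 F tool [ 0.46 -0.42  0.8 ] T [-0.303  0.087  0.008] tcp [0.3936 0.2255 0.1274]
t 22.38 F tool [ 0.32 -0.39 -0.32] T [-0.31   0.183 -0.033] tcp [0.3936 0.2253 0.127 ]
```

```bash
H='python3 -m handwheel'
$H '{"deltas":[[-1,0,0.08,-0.001,0],[-1,0,0,0,0]]}' >/dev/null; python3 f.py; $H '{"deltas":[[-1,0,0.08,-0.001,0],[-1,0,0,0,0]]}' >/dev/null; python3 f.py; python3 goal.py 60,0,0
```

```text
t 22.62 F tool [-0.52 -0.09  0.19] T [-0.343 -0.11   0.026] tcp [0.3927 0.2286 0.1262]
t 22.88 F tool [-0.17  0.08 -0.4 ] T [-0.349 -0.112 -0.039] tcp [0.3916 0.2315 0.1253]
E now: s 75.1 n 1.5 x 2.4 mm axes in slope frame: spat x . up,n =  0.001 0.013  tool y.n -0.012
60,0,0 units [0.062 0.378 0.032] tcp goal [0.384 0.244 0.12 ]
```

```bash
H='python3 -m handwheel'
$H '{"deltas":[[-1,0.05,0.08,-0.001,0],[-1,0,0,0,0]]}' >/dev/null; python3 f.py; $H '{"deltas":[[-1,0.05,0.08,-0.001,0],[-1,0,0,0,0]]}' >/dev/null; python3 f.py; python3 goal.py 60,0,0
```

```text
t 23.12 F tool [ 0.4   1.81 -0.51] T [-0.436 -0.076 -0.02 ] tcp [0.3883 0.2336 0.1244]
t 23.38 F tool [-0.18  0.41 -0.82] T [-0.386 -0.066 -0.008] tcp [0.3854 0.2357 0.1236]
E now: s 68.7 n 1.3 x -2.0 mm axes in slope frame: spat x . up,n =  0.001 0.012  tool y.n -0.013
60,0,0 units [-0.049  0.218  0.031] tcp goal [0.384 0.244 0.12 ]
```

```bash
H='python3 -m handwheel'
$H '{"deltas":[[-1,0,0.06,-0.003,0],[-1,0,0,0,0]]}' >/dev/null; python3 f.py; $H '{"deltas":[[-1,0,0.06,-0.002,0],[-1,0,0,0,0]]}' >/dev/null; python3 f.py; python3 goal.py 60,0,0
```

```text
t 23.62 F tool [ 0.    0.54 -1.25] T [-0.302 -0.013  0.085] tcp [0.3848 0.2379 0.123 ]
t 23.88 F tool [-0.18  0.23  0.43] T [-0.257 -0.027  0.024] tcp [0.384  0.2401 0.1225]
E now: s 64.0 n 1.4 x -1.7 mm axes in slope frame: spat x . up,n =  0.001 0.012  tool y.n -0.013
60,0,0 units [-0.042  0.101  0.035] tcp goal [0.384 0.244 0.12 ]
```

```bash
H='python3 -m handwheel'
$H '{"deltas":[[-1,0,0.03,0,0],[-1,0,0,0,0]]}' >/dev/null; python3 f.py; $H '{"deltas":[[-1,0,0.02,0,0],[-1,0,0,0,0]]}' >/dev/null; python3 f.py; python3 goal.py 60,0,0
python3 - <<'E'
from h import *
c=cam('scene'); f=c['frame'][:,:,::-1]; cv2.imwrite('pics/s3.png',cv2.resize(f[110:170,200:280],(800,600),interpolation=cv2.INTER_CUBIC))
E
python3 f.py
```

```text
t 24.12 F tool [ 0.48  0.46 -0.99] T [-0.283 -0.112  0.042] tcp [0.3836 0.2411 0.1222]
t 24.38 F tool [ 0.01 -0.45  0.39] T [-0.217 -0.017  0.006] tcp [0.3834 0.2418 0.122 ]
E now: s 62.2 n 1.4 x -1.7 mm axes in slope frame: spat x . up,n =  0.001 0.012  tool y.n -0.013
60,0,0 units [-0.042  0.055  0.036] tcp goal [0.384 0.244 0.12 ]
t 24.43 F tool [ 0.02 -0.1  -0.37] T [-0.195 -0.07   0.015] tcp [0.3834 0.2418 0.122 ]
```

View pics/s3.png

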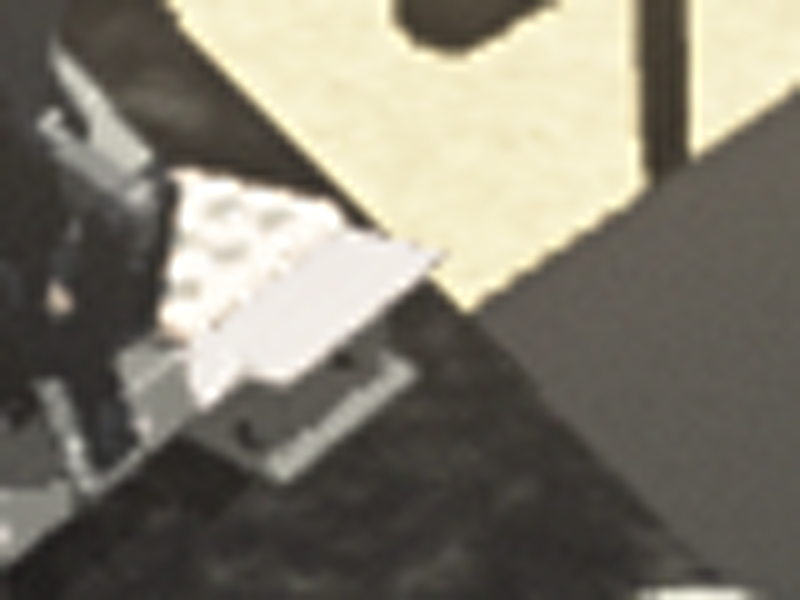

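```bash
H='python3 -m handwheel'
$H '{"deltas":[[-1,0,0.02,0,0],[-1,0,0,0,0]]}' >/dev/null; python3 f.py;python3 goal.py|head -1; $H '{"deltas":[[-1,0,0.02,0,0],[-1,0,0,0,0]]}' >/dev/null; python3 f.py; python3 goal.py
```

```text
t 24.68 F tool [-1.01 -0.7  -0.36] T [-0.229 -0.064  0.052] tcp [0.3831 0.2426 0.1218]
E now: s 61.4 n 1.5 x -1.7 mm axes in slope frame: spat x . up,n =  0.001 0.012  tool y.n -0.013
t 24.93 F tool [ 0.26 -0.16 -0.52] T [-0.211 -0.087  0.066] tcp [0.3829 0.2433 0.1215]
E now: s 60.6 n 1.4 x -1.7 mm axes in slope frame: spat x . up,n =  0.001 0.012  tool y.n -0.013
```

```bash
H='python3 -m handwheel'
$H '{"deltas":[[-1,0,0.02,0,0],[-1,0,0,0,0]]}' >/dev/null; python3 f.py;python3 goal.py|cut -c1-40; $H '{"deltas":[[-1,0,0.02,0,0],[-1,0,0,0,0]]}' >/dev/null; python3 f.py; python3 goal.py|cut -c1-40;  $H '{"deltas":[[-1,0,0,0,0]]}' >/dev/null; python3 f.py
```

```text
t 25.18 F tool [-0.31 -0.31 -0.51] T [-0.233 -0.074  0.029] tcp [0.3826 0.244  0.1213]
E now: s 59.7 n 1.4 x -1.7 mm axes in sl
t 25.43 F tool [ 0.62 -0.67 -0.49] T [ 0.017 -0.043  0.104] tcp [0.3823 0.2446 0.1211]
E now: s 59.1 n 1.4 x -1.7 mm axes in sl
t 25.55 F tool [-0.54 -2.36 -0.83] T [ 0.04  -0.041  0.129] tcp [0.3823 0.2446 0.1211]
```

```bash
H='python3 -m handwheel'
$H '{"deltas":[[-1,0,0,0,0],[-1,0,0,0,0]]}' >/dev/null; python3 f.py; $H '{"deltas":[[-1,0,0,0,0],[-1,0,0,0,0]]}' >/dev/null; python3 f.py
python3 - <<'E'
import numpy as np
# arc of rebate about valley in slope/tool axes; phi = plate lift beyond 15deg, radius 61
for p in range(0,91,10):
    a=np.radians(p); r=61+2*min(p,75)/75-1
    print(p,'y units %.2f z(up) units %.2f'%((60-r*np.cos(a))/40,r*np.sin(a)/40))
E
```

```text
t 25.80 F tool [ 0.4  -0.67 -1.08] T [0.037 0.04  0.09 ] tcp [0.3823 0.2446 0.1211]
t 26.05 F tool [-0.03 -1.7  -0.29] T [0.001 0.053 0.105] tcp [0.3823 0.2447 0.1211]
0 y units 0.00 z(up) units 0.00
10 y units 0.02 z(up) units 0.26
20 y units 0.08 z(up) units 0.52
30 y units 0.18 z(up) units 0.76
40 y units 0.33 z(up) units 0.98
50 y units 0.51 z(up) units 1.17
60 y units 0.73 z(up) units 1.33
70 y units 0.97 z(up) units 1.45
80 y units 1.23 z(up) units 1.53
90 y units 1.50 z(up) units 1.55
```

```bash
H='python3 -m handwheel'
$H '{"deltas":[[-1,0,0,0.008,0],[-1,0,0,0,0],[-1,0,0,0,0]]}' >/dev/null; python3 f.py
$H '{"deltas":[[-1,0,0,-0.06,0],[-1,0,0,-0.1,0],[-1,0,0,-0.115,0]]}' >/dev/null; python3 f.py
$H '{"deltas":[[-1,0,0.02,-0.13,0],[-1,0,0.025,-0.135,0]]}' >/dev/null; python3 f.py
python3 - <<'E'
from h import *
c=cam('scene'); f=c['frame'][:,:,::-1]; cv2.imwrite('pics/s4.png',cv2.resize(f[90:170,190:290],(750,600),interpolation=cv2.INTER_CUBIC))
E
```

```text
t 26.43 F tool [ 0.74 -1.21 -2.74] T [0.063 0.093 0.083] tcp [0.3823 0.2446 0.1208]
t 26.80 F tool [ 0.52 -0.08  2.39] T [-0.289  0.173 -0.122] tcp [0.3808 0.2474 0.1313]
t 27.05 F tool [-0.34  0.88  3.19] T [-0.357  0.195  0.013] tcp [0.3794 0.2518 0.1414]
```

View pics/s4.png

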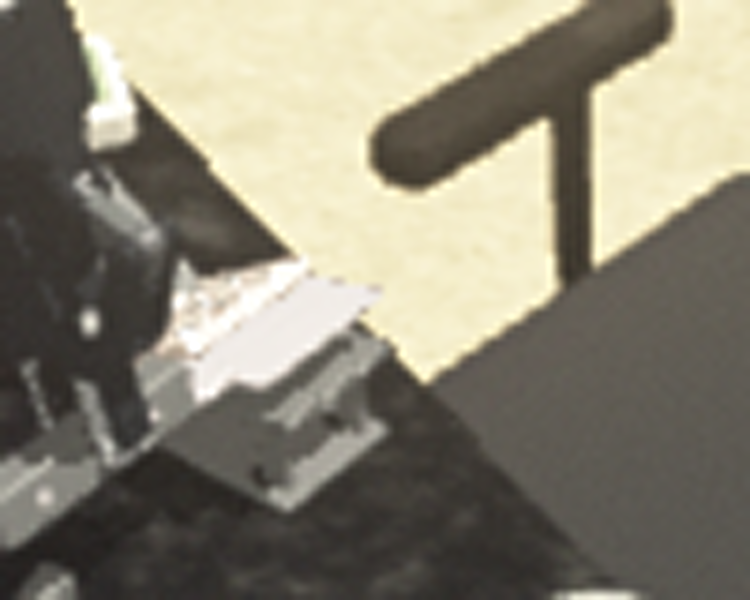

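The plate is tilting up on the blade, with about 2 N of load. I'll carry on along the arc.

```bash
H='python3 -m handwheel'
$H '{"deltas":[[-1,0,0.04,-0.13,0],[-1,0,0.05,-0.13,0]]}' >/dev/null; python3 f.py
$H '{"deltas":[[-1,0,0.065,-0.122,0],[-1,0,0.073,-0.122,0]]}' >/dev/null; python3 f.py
$H '{"deltas":[[-1,0,0.09,-0.108,0],[-1,0,0.1,-0.1,0]]}' >/dev/null; python3 f.py;python3 goal.py|cut -c1-40
```

```text
t 27.35 F tool [-0.36  1.07  2.59] T [-0.278  0.102 -0.035] tcp [0.3772 0.2577 0.1505]
t 27.60 F tool [-1.12  0.53  1.25] T [-0.272  0.121  0.052] tcp [0.3743 0.2653 0.1584]
t 27.85 F tool [ 0.33 -0.23  0.44] T [-0.034  0.072  0.08 ] tcp [0.371  0.2742 0.1643]
E now: s 39.7 n 51.4 x -2.1 mm axes in s
```

```bash
H='python3 -m handwheel'
$H '{"deltas":[[-1,0,0.1,-0.105,0]]}' >/dev/null; python3 f.py
$H '{"deltas":[[-1,0,0.115,-0.085,0]]}' >/dev/null; python3 f.py;$H '{"deltas":[[-1,0,0,0,0]]}' >/dev/null; python3 f.py;
python3 goal.py|cut -c1-40
python3 - <<'E'
from h import *
c=cam('scene'); f=c['frame'][:,:,::-1]; cv2.imwrite('pics/s5.png',cv2.resize(f[80:160,180:280],(750,600),interpolation=cv2.INTER_CUBIC))
E
```

```text
t 27.98 F tool [ 0.19 -0.93  1.68] T [-0.207  0.007  0.036] tcp [0.3692 0.2789 0.1672]
t 28.10 F tool [-0.09 -0.38  0.21] T [-0.18  -0.017  0.114] tcp [0.3673 0.284  0.1692]
t 28.23 F tool [ 0.33 -0.76  1.08] T [-0.167  0.046  0.124] tcp [0.3673 0.284  0.1691]
E now: s 30.7 n 58.7 x -2.2 mm axes in s
```

View pics/s5.png

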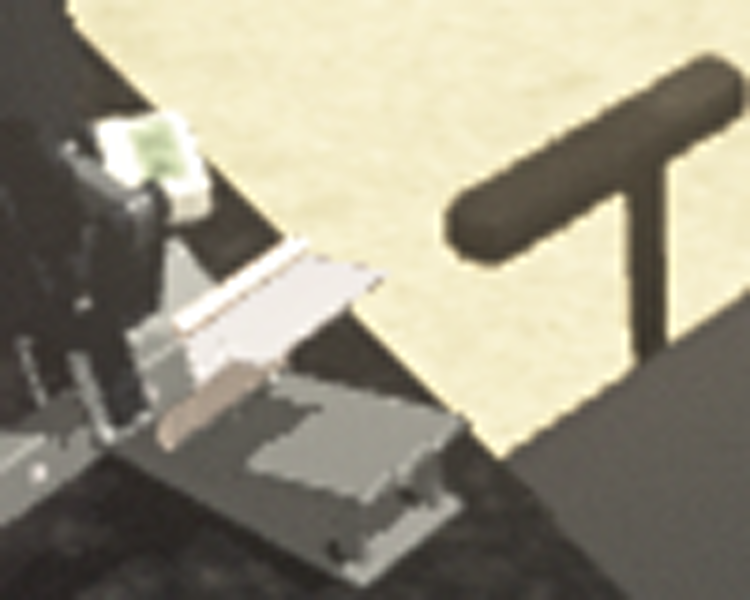

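The plate is at about 75°, with its lip on the blade and its foot showing below. I'll continue until it goes over.

```bash
H='python3 -m handwheel'
$H '{"deltas":[[-1,0,0.12,-0.07,0],[-1,0,0.125,-0.062,0]]}' >/dev/null; python3 f.py
$H '{"deltas":[[-1,0,0.13,-0.05,0],[-1,0,0.135,-0.04,0]]}' >/dev/null; python3 f.py
$H '{"deltas":[[-1,0,0.135,-0.025,0]]}' >/dev/null; python3 f.py; $H '{"deltas":[[-1,0,0.135,-0.015,0]]}' >/dev/null; python3 f.py
python3 goal.py|cut -c1-40
cat > pl.py <<'E'
from fit import *
c=cam('scene'); vv,uu=np.mgrid[0:384,0:512]; P=deep(c,np.c_[uu.ravel(),vv.ravel()]).reshape(384,512,3)
a=np.radians(20.2); X=np.array([np.cos(a),np.sin(a),0]);Y=np.array([-np.sin(a),np.cos(a),0]);Z=np.array([0,0,1.])
V0=.546*X+.154*Y+.0248*Z; T=np.stack([(P-V0)@k for k in (X,Y,Z)],-1)
m=(c['depth']>0)&(c['frame'].min(2)>150)&(abs(T[...,0])<.05)&(T[...,1]>-.03)&(T[...,1]<.09)&(T[...,2]>-.005)&(T[...,2]<.09)
print('pts',m.sum())
if m.sum()>30:
    n,mm,q=fit(T[m]); print('white plane n(cradle axes)',n.round(3),'ctr',mm.round(4),len(q),'rng y',T[m][:,1].min().round(3),T[m][:,1].max().round(3),'z',T[m][:,2].max().round(3))
E
python3 pl.py
```

```text
t 28.52 F tool [ 0.03  0.56 -0.14] T [-0.127 -0.073  0.113] tcp [0.3635 0.294  0.1716]
t 28.77 F tool [-0.51 -0.04  1.63] T [-0.275  0.074  0.014] tcp [0.3594 0.3048 0.172 ]
t 28.90 F tool [ 0.13 -0.24  1.99] T [-0.327  0.077 -0.011] tcp [0.3575 0.3098 0.1713]
t 29.02 F tool [0.1  0.97 1.42] T [-0.273  0.015  0.006] tcp [0.3556 0.3148 0.1704]
E now: s -0.7 n 68.4 x -2.6 mm axes in s
pts 503
white plane n(cradle axes) [ 0.011 -0.549  0.835] ctr [-0.0041  0.0197  0.0258] 171 rng y -0.027 0.061 z 0.083
```

The plate lies wells down on the steep slope: the fitted plane tilts 33° and is square to the cradle. Now I'll retreat and lay the spatula down.

```bash
python3 -m handwheel '{"deltas":[[-1,0,-0.6,-0.5,0],[-1,0,-0.6,-0.8,0],[-1,0,-0.6,-0.8,0],[-1,0,-0.8,-0.5,0]]}' >/dev/null; python3 st.py; python3 pl.py
python3 - <<'E'
from h import *
s=status.get_state(); M=q2R(s['orientation']); o=M@np.array([.003,-.001,.078]); E=M@np.array([-.1,.0215,.078])
for zc in (.1,.02,.002):
    T=np.array([.38-o[0],-.05-o[1],zc-E[2]]); print(zc,T.round(4),(M.T@(T-s['tcp_pos'])/.04).round(3))
E
```

```text
t 29.57 j [ 0.534  0.119 -0.231  1.258 -0.272  0.185] tcp [0.3797 0.2464 0.3004] tilt 15.73 dir -66.9 xhead -159.63 F [ 0.59  0.39 -0.97] T [ 0.282  0.092 -0.027] gap 0.0178 grip 80.4
pts 487
white plane n(cradle axes) [-0.038 -0.575  0.817] ctr [-0.0071  0.0233  0.0283] 260 rng y -0.026 0.06 z 0.048
0.1 [ 0.3738 -0.0286  0.1791] [ 2.595 -5.266  4.686]
0.02 [ 0.3738 -0.0286  0.0991] [ 2.631 -4.721  6.61 ]
0.002 [ 0.3738 -0.0286  0.0811] [ 2.639 -4.598  7.043]
```

```bash
python3 -m handwheel '{"deltas":[[-1,0.43,-0.88,0.6,0],[-1,0.43,-0.88,0.8,0],[-1,0.43,-0.88,0.8,0],[-1,0.43,-0.88,0.8,0],[-1,0.43,-0.88,0.8,0],[-1,0.43,-0.88,0.8,0],[-1,0.01,0.18,0.65,0],[-1,0.01,0.18,0.65,0],[-1,0.01,0.18,0.63,0],[-1,0,0,0,0]]}' >/dev/null; python3 st.py
python3 - <<'E'
from h import *
s=status.get_state(); M=q2R(s['orientation']); 
for p in ([.003,-.001,.078],[-.1,.0215,.078],[-.1315,.0215,.078],[.06,.009,.078]): print((s['tcp_pos']+M@np.array(p)).round(4))
E
```

```text
t 30.88 j [-0.144  0.061 -0.874  0.496 -0.235 -0.514] tcp [ 0.3696 -0.0262  0.0959] tilt 15.59 dir -68.1 xhead -159.71 F [-0.41 -0.26 -1.51] T [ 0.26   0.19  -0.041] gap 0.0179 grip 80.4
[ 0.375  -0.0476  0.021 ]
[0.4641 0.0084 0.0158]
[0.4936 0.0194 0.016 ]
[ 0.3182 -0.0584  0.0179]
```

```bash
H='python3 -m handwheel'
$H '{"deltas":[[-1,0,0.05,0.17,0],[-1,0,0.035,0.11,0],[-1,0,0,0,0]]}' >/dev/null; python3 f.py; $H '{"deltas":[[-1,0,0.006,0.025,0],[-1,0,0,0,0]]}' >/dev/null; python3 f.py; $H '{"deltas":[[-1,0,0.006,0.025,0],[-1,0,0,0,0]]}' >/dev/null; python3 f.py
```

```text
t 31.25 F tool [-0.19  0.42  0.88] T [-0.313  0.046 -0.058] tcp [ 0.3719 -0.0262  0.0861]
t 31.50 F tool [0.19 0.13 1.88] T [-0.358  0.024  0.056] tcp [ 0.3719 -0.0263  0.0851]
t 31.75 F tool [-0.5  -0.04  1.58] T [-0.309  0.055  0.007] tcp [ 0.3718 -0.0264  0.0839]
```

```bash
H='python3 -m handwheel'
$H '{"deltas":[[-1,0,0.006,0.025,0],[-1,0,0.006,0.025,0],[-1,0,0.003,0.012,0],[-1,0,0,0,0]]}' >/dev/null; python3 f.py; $H '{"deltas":[[-0.4,0,0,0,0],[0,0,0,0,0],[0.4,0,0,0,0],[0.8,0,0,0,0],[0.8,0,0,0,0],[0.8,0,0,0,0]]}' 20 >/dev/null; python3 st.py
```

```text
t 32.25 F tool [-1.79  0.25  1.02] T [-0.347  0.031 -0.035] tcp [ 0.3718 -0.0264  0.0812]
t 33.00 j [-0.144  0.09  -0.894  0.443 -0.235 -0.513] tcp [ 0.3719 -0.0264  0.0813] tilt 15.75 dir -67.2 xhead -159.70 F [ 0.24 -1.19 -0.56] T [0.252 0.06  0.009] gap 0.0768 grip 0.0
```

```bash
python3 -m handwheel '{"deltas":[[0.8,0,0,-0.5,0],[0.8,0,0,-1,0],[0.8,0,0,-1,0],[0.8,0,0,-1,0],[0.8,0,-0.8,-1,0],[0.8,0.8,-0.8,-0.5,0],[0.8,0.9,-0.8,0,0],[0.8,0.9,-0.8,0,0],[0.8,0.9,-0.8,0,0],[0.8,0,0,0,0]]}' >/dev/null; python3 st.py; python3 pl.py
python3 - <<'E'
from fit import *
c=cam('top'); vv,uu=np.mgrid[0:384,0:512]; P=deep(c,np.c_[uu.ravel(),vv.ravel()]).reshape(384,512,3); V=c['frame'].max(2)
cv2.imwrite('pics/end.png',cv2.resize(c['frame'][:,:,::-1],(800,600)))
a=np.radians(20.2); X=np.array([np.cos(a),np.sin(a),0]);Y=np.array([-np.sin(a),np.cos(a),0]);Z=np.array([0,0,1.])
V0=.546*X+.154*Y+.0248*Z; T=np.stack([(P-V0)@k for k in (X,Y,Z)],-1)
m=(c['depth']>0)&(V>200)&(abs(T[...,0])<.06)&(T[...,1]>-.03)&(T[...,1]<.09)&(T[...,2]>-.005)&(T[...,2]<.1)
n,mm,q=fit(T[m]); print(len(q),n.round(3),'tilt',np.degrees(np.arccos(n[2])),'ctr',mm.round(4),rect(q))
E
```

```text
t 34.25 j [-0.733 -0.365 -0.612  1.073 -0.119 -1.091] tcp [ 0.2709 -0.1725  0.3163] tilt 15.88 dir -67.6 xhead -160.26 F [0.38 0.5  0.67] T [ 0.276  0.121 -0.036] gap 0.0766 grip 0.0
pts 0
574 [ 0.001 -0.542  0.84 ] tilt 32.82144930584554 ctr [-0.0018  0.0258  0.0301] [-2.6 25.6 56.1 67.4 89.5]
```

View pics/end.png

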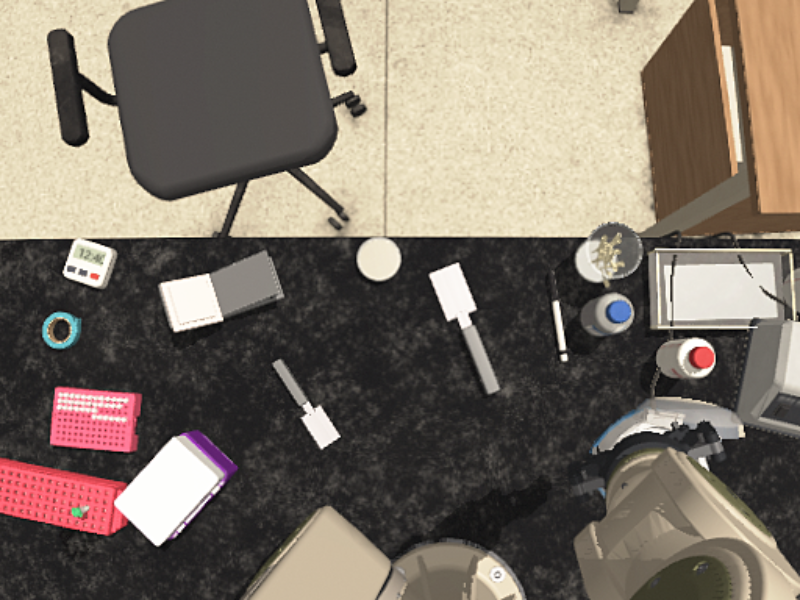

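The plate is on the steep slope at (190,302). The spatula is on the bench, from (455,280) to (485,370), and the bystanders have not moved. I'll check that the spatula is flat, then hand in.

```bash
python3 - <<'E'
from fit import *
c=cam('top'); vv,uu=np.mgrid[160:262,270:325]; P=deep(c,np.c_[uu.ravel(),vv.ravel()]); V=c['frame'][160:262,270:325].max(2).ravel()
h=P[(P[:,2]>.012)&(P[:,2]<.06)]; b=P[(V>200)&(abs(P[:,2])<.03)]
for p in (h,b): n,m,q=fit(p); print(len(q),n.round(3),m.round(4),rect(q))
E
python3 -c "from workcell import hand_in; print(hand_in())"
```

```text
313 [ 0.02  -0.046  0.999] [ 0.3729 -0.0456  0.0217] [371.6 -46.   99.9  19.4  22. ]
504 [0.003 0.004 1.   ] [ 0.4684 -0.0086  0.0018] [462.9 -11.1  88.2  45.8  21.5]
the job is handed in; nothing more can be done
None
```

I handed the job in at about 34 s and it returned no verdict; at the last look the plate lay wells down on the steep slope, the spatula lay flat on the bench with the gripper clear of it, and the bystanders had not moved.

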